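# Wedge the swinging frame leaf for retouching

## Task

The small gilded frame swings on its post and must stand still for retouching: gently swing it fully home against its stop, then take the wooden wedge by its grip block and tap it, thin end first and lying flat, squarely under the round shoe at the frame's free end, from the side to which the frame opens, until it jams. It should press on the shoe with about 10 N, and never with more than 25 N, or the old joints crack; then let go, and leave the jar, the dish and the plain wooden spacer where they are.

Things in the scene. Friction and masses are not known exactly. Their poses are not given: they have to be found in the camera images.
- stand: Fixed steel stand of the swinging frame. Origin on the table, on the axis of the hinge post (diameter 18, height 156 mm); z up. The frame, when home, runs from the post along the stand's -x; it opens towards the stand's +y. Dark foot plate, 8 mm thick: x -125 to 45, y -50 to 30 mm. Stop pin, 83 mm high, at x -105, y -19 mm.
- leaf (a joint): Opening angle (rad) of the swinging gilded frame about the post: 0 = home against the stop; it grows as the free end moves to the stand's +y, to 1.2 at most. It swings lightly and stays where it is left. The frame spans 25 to 215 mm from the post's axis and 42 to 145 mm above the table, and is 18 mm thick (9 mm each side of the line from the post's axis).
- leaf_end (a point): Point in the frame's lower edge, 42 mm above the table, 190 mm from the post's axis. Straight under it hangs the shoe: a round steel bar, 16 mm in diameter, 44 mm long, lying along the frame. It yields upwards by 1 mm per 10 N, and is screwed up or down differently each time: its gap to the table is 12 to 17 mm, is not measured, and has to be found by feel.
- wedge_grip (a point): Centre of the grip block of the loose pale wooden wedge, 25 mm above its flat underside. Block: 30 mm along the wedge, 28 wide, 50 high. Axes: +x to the thin tip, y across, z up. From the block's front face (15 mm ahead of this point) the top slopes evenly down over 140 mm, from 26 to 6 mm height (1 in 7). 28 mm wide throughout.
- wedge_tip (a point): Middle of the thin end of the wedge, 155 mm ahead of the grip block's centre and 3 mm above its underside; same axes as the wedge.
- wedge: The wedge as a body, about 90 g: origin on its underside, under the grip block's centre; axes as above. Once it touches the shoe, its load on it grows by about 1.4 N per mm of its travel; the push needed is 1.1 to 1.7 times the load, by friction, over that for sliding it on the table. It stays jammed when let go.
- spacer_center (a point): Centre of a plain straight wooden spacer, 150 x 28 x 22 mm, without taper or grip block; to be left alone.
- jar: Closed glass jar, diameter 52 mm, 60 mm high, standing in the black tray; origin under its centre; to be left alone.
- dish: Flat white dish, diameter 90 mm, 20 mm high; origin under its centre; to be left alone.
There are look-alikes about, which are no part of the job. What is shaped like the wedge but purple is not meant.

How it is judged (in metres and radians):
On the way, in this order (a step that is already met when the one before it is completed fails the run):
1. the frame has been swung home against its stop (opening under 0.03 rad) (value of joint leaf below 0.03 rad), for 0.2 s.
2. the wedge presses on the shoe with more than 5 N, its thin end through to the other side (contact force between wedge and leaf above 5 N and y of wedge_tip in the frame of stand below -0.015 m), for 0.2 s.
At the end, for the whole second after the job is handed in: The frame is home (opening under 0.03 rad) and the wedge, let go and at rest, lies flat on the table (tilt under 0.08 rad) and square to the frame (within 0.2 rad), its grip block on the opening side and its tip at least 15 mm through to the other side, pressing on the shoe with 5 to 18 N (all of step 2 and contact force between wedge and leaf below 18 N and value of joint leaf below 0.03 rad and y of wedge_grip in the frame of stand above 0.04 m and angle between the x axis of wedge and the y axis of stand, either way round below 0.2 rad and angle between wedge's own z axis and vertical below 0.08 rad and linear speed of wedge below 0.01 m/s); the robot touches nothing.
It fails at once if the wedge is forced: it presses on the frame or shoe with more than 25 N (contact force between wedge and leaf above 25 N).
It fails at once if the robot presses on the frame with more than 25 N (contact force between any of the fingers, the arm and leaf above 25 N).
It fails at once if the jar, the dish or the spacer is moved by more than 30 mm (distance of any of jar, dish, spacer_center from where it was at the start of the episode above 0.03 m).
It also fails if it takes over 72 s, if anything falls off the work surface, if the arm or the gripper's body presses on something with over 40 N, if the wrist force passes 120 N, or if a joint passes its speed limit or range.

## Robot

A 7-joint arm with a two-finger parallel gripper is mounted at the origin on the work surface. World frame = base frame: x ahead of the robot, y to its left, z up, the work surface at z = 0. Lengths are in mm, angles in rad, forces in N, time in s.
With the tool pointing down it reaches from about 350 to 900 mm from the base axis. Payload 7.2 kg.
Tool frame: the origin (TCP) lies midway between the tips of the shut fingers; the grasp point (between the pads) lies 19 mm behind it; z points along the fingers, y is the direction in which the jaws open and shut (so a half turn about z gives the same grasp; the last joint's range is limited). The gripper opens to 88 mm and grips with 3 to 60 N. Pads are 20 mm wide; open, the fingers measure 115 mm over their backs; the gripper's body (75 mm by 178 mm) begins 61 mm behind the grasp point.
Start: joints at [-1.25, 0.411, -0.013, 1.596, 0.006, 1.134, -0.082], TCP at [236.933, 578.352, 222.653] pointing down, gripper open.
Joint ranges: [-2.95, 2.95], [-0.29, 1.99], [-1.47, 1.44], [0.14, 2.54], [-1.03, 4.17], [0.13, 1.85], [-2.86, 2.86]. Speed limits (rad/s): [2.39, 2.39, 3.01, 3.01, 3.14, 3.14, 3.14].

## Interface

Orientations are given as [roll, pitch, yaw] about the fixed x, y, z axes, in that order (R = Rz(yaw) Ry(pitch) Rx(roll)).
In Python, from workcell import ctrl gives the robot as it stands.
- The arm moves only by the tool servo_tool, never from a script. Its argument "moves" is a list of rows, each a list of 5 numbers: the finger opening in cm, from 0 to 8.78, then the shift along the tool's x, y, z in cm, then the turn about the tool's z in rad. In form: [[jaw, tx, ty, tz, yaw], ...]. A call has 1 to 8 rows; each row is the pose to reach, as a shift and turn from the pose measured when the call began, along the tool's axes at that moment; what a row does not reach only later rows make up. A row lasts 1/10 s, in which the tool goes at most 50 mm and 8.59 degrees, less where a joint would pass 70% of its speed; a pose out of reach is approached as far as the arm can. A call with a gripper value outside its range is refused whole. The fingers move at their own pace and stop on an object; "squeeze" is the grip in N (left out, the last holds). Time passes only in rows, so rows that repeat a pose let the fingers close. It gives the time, the measured TCP pose, the force and the opening at its end, in the units of the state.
- ctrl.get_obs(): the state, without advancing time (a new reading comes with each control period).
- ctrl.snapshot(name): name is "side" or "top" or "wrist"; returns a dict with "color" (400x640x3 uint8, red, green, blue), "range_z" (400x640 float32, mm along the optical axis (not along the pixel's ray), 0 where there is no reading), "intrinsics" (3x3 intrinsics, pixels), "R" (3x3) and "t" (3): a world point X has camera coordinates R X + t. Camera axes: x right, y down, z forward; pixel columns grow to the right and rows downward; lengths in mm; the calibration is good to about 2 mm. A picture is of the moment at which its call begins.
- ctrl.close_job(): hands the job in, once; it reports no verdict.
The state is a dict: "t": time; "joint_positions": joint angles; "qvel": joint speeds; "joint_torque": joint torques, N m; "ee_pos": TCP position; "eef_rot": TCP orientation; "force": force on the tool from outside, world axes, zero at the start; "torque": the same for the moment, N m; "gripper_width": finger opening in mm.
Only numpy, scipy, OpenCV 4.12 (cv2) and the standard library are available. Lean on these libraries where they do the work, as an engineer would, in place of code of your own. Each camera call takes 0.05 s, during which the arm holds its last target.

## Working session

There is one attempt and no reset: what is moved stays moved. The work goes in short steps, Python scripts to look and compute and a tool call to move; the robot and the scene stay as the last step left them, time stands still between calls to the robot, and variables do not carry over. Pictures are saved under pics/ and viewed, and the job is handed in when it is done.

Besides the shell and the picture viewer there is one more tool, called after ">>>" as a command line: name --pt "numbers of a row" for each row, then --argument value for the rest. servo_tool: Moves the arm, as the interface text tells. Its arguments: {"type":"object","properties":{"moves":{"type":"array","items":{"type":"array","items":{"type":"number"}}},"squeeze":{"type":"number"}},"required":["moves"]}

```bash
ls; mkdir -p pics; cat > h.py <<'E'
import numpy as np, cv2, sys
from workcell import ctrl
def snap(n,f):
    s=ctrl.snapshot(n); cv2.imwrite('pics/%s.png'%f,s['color'][:,:,::-1]); np.savez('pics/%s.npz'%f,**s); return s
def ray(s,u,v):
    K=np.array(s['intrinsics']);R=np.array(s['R']);t=np.array(s['t'])
    return -R.T@t, R.T@np.linalg.inv(K)@np.array([u,v,1.])
def plane(s,u,v,z):
    o,d=ray(s,u,v); return o+d*(z-o[2])/d[2]
def dep(s,u,v):
    o,d=ray(s,u,v); return o+d*float(s['range_z'][int(v),int(u)])
def proj(s,X):
    c=np.array(s['R'])@np.array(X)+np.array(s['t']); p=np.array(s['intrinsics'])@c; return p[:2]/p[2]
def cloud(s):
    K=np.array(s['intrinsics']);R=np.array(s['R']);t=np.array(s['t'])
    v,u=np.mgrid[0:400,0:640]; z=s['range_z']
    c=np.stack([u*z,v*z,z],-1)@np.linalg.inv(K).T
    return (c-t)@R
E
python3 - <<'E'
from h import *
for n in ['side','top','wrist']: s=snap(n,n+'0'); print(n,-np.array(s['R']).T@np.array(s['t']))
print(ctrl.get_obs())
E
```

```text
pics
side [ 379.28722799 -685.73209551  793.7554615 ]
top [ 422.1380011    12.02565878 1284.15552039]
wrist [167.62868572 606.36815238 384.42144754]
{'t': 0.15, 'joint_positions': array([-1.25018338,  0.41170889, -0.01270021,  1.59677688,  0.00557991,
        1.13427324, -0.08220821]), 'qvel': array([-0.00171788, -0.00120481, -0.00119585, -0.00222711, -0.00051657,
        0.00103424,  0.00021148]), 'joint_torque': array([ 2.76451647e-03, -5.88334179e+01,  6.43187296e-01, -2.91290438e+01,
       -5.36599697e-02,  1.57085981e-02,  1.29014215e-04]), 'ee_pos': array([236.82992805, 578.02183006, 222.0375093 ]), 'eef_rot': array([-3.14046341e+00,  6.47344560e-05,  2.75277549e+00]), 'force': array([ 0.09707212, -1.32297791, -0.13050156]), 'torque': array([-0.03893583, -0.04593091, -0.02655369]), 'gripper_width': 87.38189480389525}
```

View pics/side0.png

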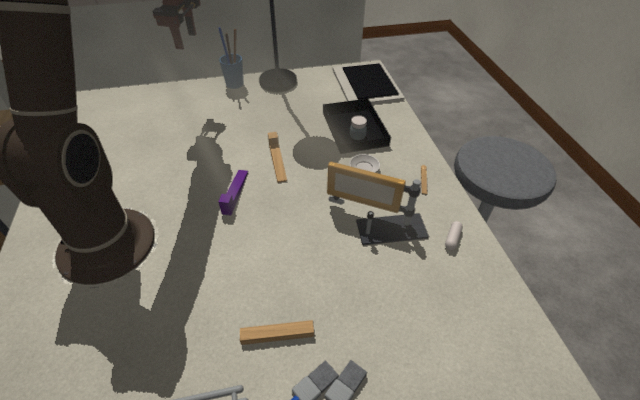

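View pics/top0.png

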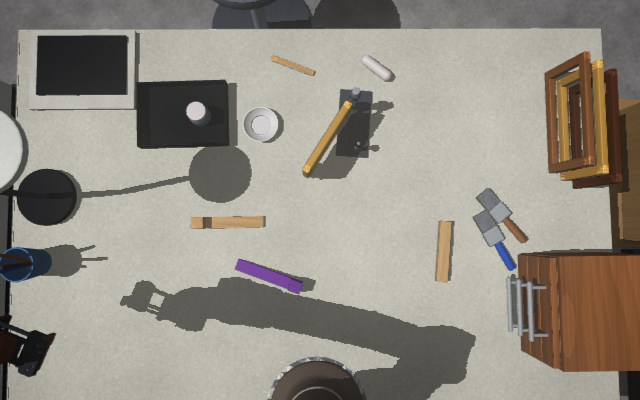

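View pics/wrist0.png

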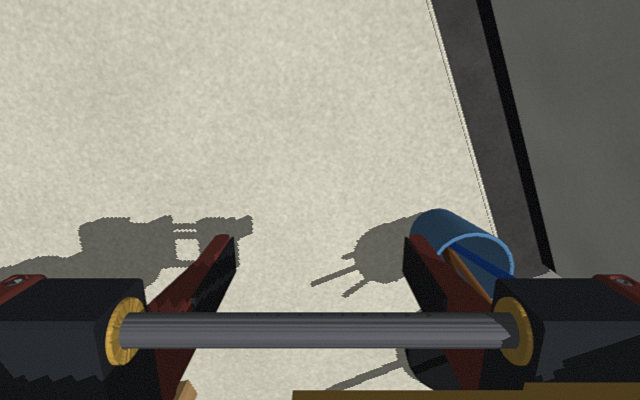

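The top view shows a pale wedge at (228,222) with its block at the left end near (200,222). It also shows the purple look-alike (268,276), the spacer (444,251), and a thin stick (293,65). The frame runs from the post (355,95) to its free end (307,172), with the dark foot plate at (355,123), the dish (262,124) and the jar (198,112). In the side view the wedge is at (277,157). Next I'll measure these.

```bash
python3 - <<'E'
from h import *
s=dict(np.load('pics/top0.npz')); d=dict(np.load('pics/side0.npz'))
P=cloud(s); Q=cloud(d)
def comp(img,lo,hi,box):
    h=cv2.cvtColor(img,cv2.COLOR_RGB2HSV); m=cv2.inRange(h,lo,hi); mm=np.zeros_like(m); x0,y0,x1,y1=box; mm[y0:y1,x0:x1]=m[y0:y1,x0:x1]; return mm
h=cv2.cvtColor(s['color'],cv2.COLOR_RGB2HSV)
for u,v in [(200,222),(240,222),(444,251),(330,135),(355,95),(268,276),(293,65)]: print((u,v),h[v,u],P[v,u].round(1))
for name,box in [('wedge',(180,205,280,240)),('spacer',(425,210,465,290)),('leaf',(295,85,352,185))]:
    m=comp(s['color'],(8,85,70),(25,255,255),box); n,l,st,c=cv2.connectedComponentsWithStats(m); k=1+st[1:,4].argmax(); ys,xs=np.where(l==k)
    r=cv2.minAreaRect(np.stack([xs,ys],1).astype(np.float32)); print(name,st[k],r,cv2.boxPoints(r).round(1).tolist())
    print(' z pct',np.percentile(P[ys,xs,2],[2,20,50,80,98]).round(1))
    for a in range(st[k][0],st[k][0]+st[k][2],6):
        q=xs==a; print('  u',a,ys[q].min(),ys[q].max(),P[ys[q],a].mean(0).round(1)) if name=='wedge' else 0
# closeups
def up(i,b,f,k): 
    x0,y0,x1,y1=b; cv2.imwrite('pics/%s.png'%f,cv2.resize(i[y0:y1,x0:x1,::-1],None,fx=k,fy=k,interpolation=cv2.INTER_NEAREST))
up(s['color'],(170,200,290,300),'c1',6); up(s['color'],(290,70,400,190),'c2',5); up(d['color'],(200,120,300,220),'c3',6);up(d['color'],(310,140,450,260),'c4',5)
E
```

```text
(200, 222) [ 17 105 197] [454.1 275.9  52.2]
(240, 222) [ 17 105 189] [454.1 186.4  10.5]
(444, 251) [ 17 106 186] [ 422.1   12.  1284.2]
(330, 135) [ 18 142 182] [643.8 -33.7 144.2]
(355, 95) [90  3 85] [733.3 -90.9 150.2]
(268, 276) [137 140 157] [321.5 117.1  19.8]
(293, 65) [ 17 105 180] [851.6  52.6   5.1]
wedge [205 216  58  12 616] ((233.50930786132812, 221.9088897705078), (10.838109970092773, 57.23522186279297), 88.69805145263672) [[204.8000030517578, 217.10000610351562], [262.0, 215.8000030517578], [262.20001220703125, 226.6999969482422], [205.0, 228.0]]
 z pct [ 5.1 10.5 16.6 22.4 28.7]
  u 205 219 227 [453.7 268.9  28.5]
  u 211 217 227 [454.5 255.2  24. ]
  u 217 217 227 [454.3 240.7  23.4]
  u 223 217 227 [454.3 226.7  20. ]
  u 229 217 227 [454.2 212.2  18.4]
  u 235 217 227 [451.6 180.9 131.8]
  u 241 217 227 [453.9 183.3  14.7]
  u 247 217 227 [451.8 154.6 128.5]
  u 253 217 226 [455.  154.5   8.5]
  u 259 216 226 [456.1 139.7   8.7]
spacer [435 221  16  61 746] ((442.9026794433594, 250.96017456054688), (12.306015968322754, 60.46577072143555), 3.814074993133545) [[434.79998779296875, 280.70001220703125], [438.79998779296875, 220.39999389648438], [451.1000061035156, 221.1999969482422], [447.0, 281.5]]
 z pct [ 7.9 19.1 21.6 23.9 27.6]
leaf [302 100  50  78 842] ((326.6814270019531, 138.47698974609375), (10.088945388793945, 86.5870361328125), 32.574058532714844) [[299.1000061035156, 172.1999969482422], [345.70001220703125, 99.30000305175781], [354.20001220703125, 104.69999694824219], [307.6000061035156, 177.6999969482422]]
 z pct [ 58.2 136.9 144.1 146.5 150.1]
```

View pics/c1.png

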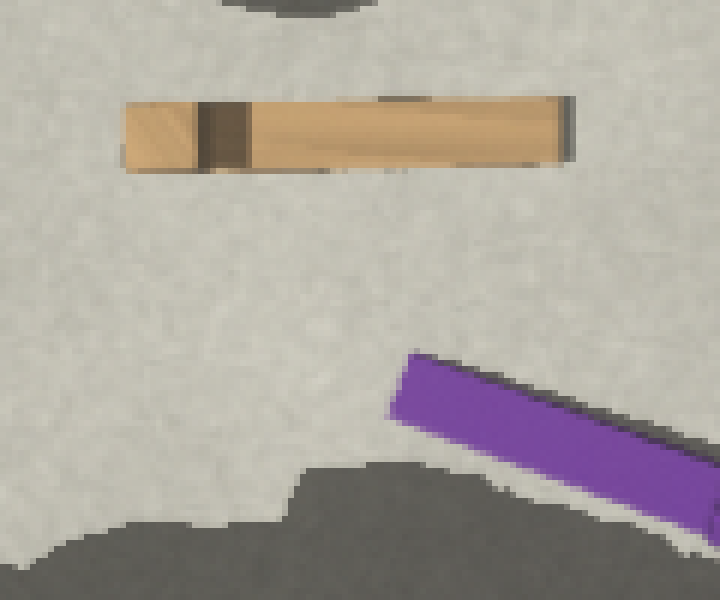

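View pics/c2.png

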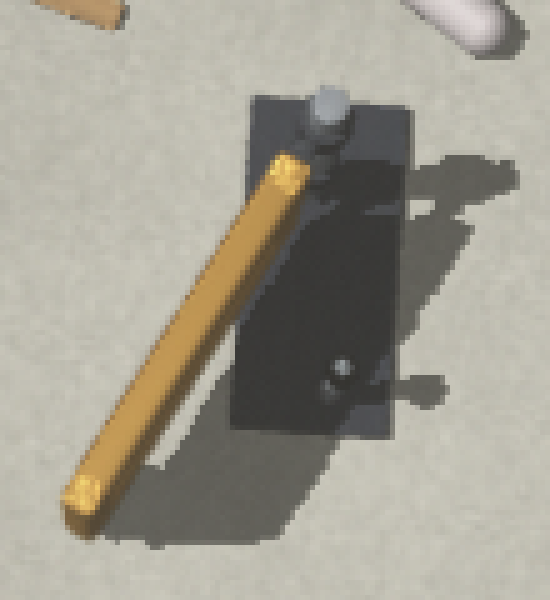

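View pics/c3.png

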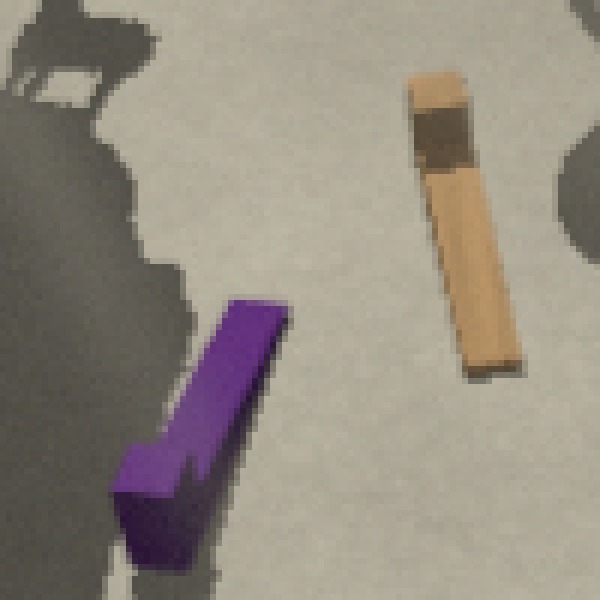

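View pics/c4.png

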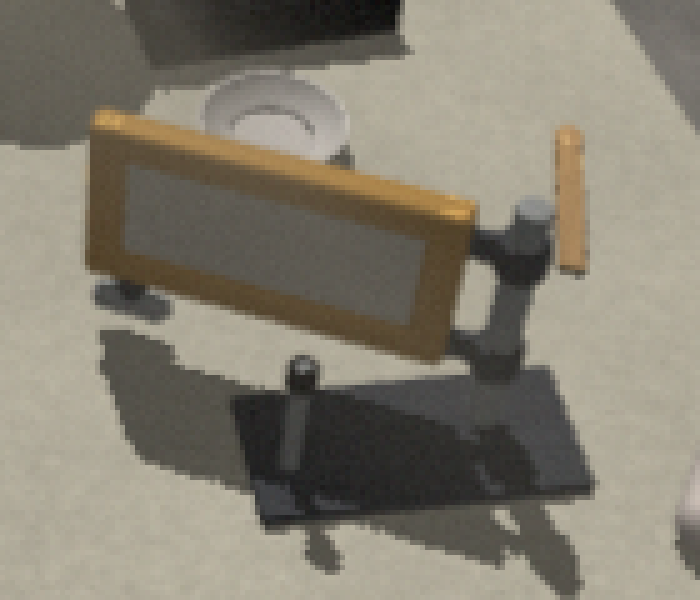

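The crops show the pale wedge with its block top at top-view (191-203, 217-228) and its thin end at (264,221). They also show the post top at (356,91), the stop pin top at (358,143.5), and the foot plate corners. Purple is rejected and the spacer has no block.

```bash
python3 - <<'E'
from h import *
s=dict(np.load('pics/top0.npz')); d=dict(np.load('pics/side0.npz'))
def tri(a,b):
    o1,d1=ray(s,*a);o2,d2=ray(d,*b); d1/=np.linalg.norm(d1);d2/=np.linalg.norm(d2)
    A=np.stack([d1,-d2],1);x=np.linalg.lstsq(A,o2-o1,rcond=None)[0]; p,q=o1+d1*x[0],o2+d2*x[1]; return ((p+q)/2).round(1),round(np.linalg.norm(p-q),1)
c2=lambda u,v:(290+(u-2)/5,70+(v-2)/5); c4=lambda u,v:(310+(u-2)/5,140+(v-2)/5); c1=lambda u,v:(170+(u-2.5)/6,200+(v-2.5)/6); c3=lambda u,v:(200+(u-2.5)/6,120+(v-2.5)/6)
post=tri(c2(330,105),c4(535,211)); pin=tri(c2(341,367),c4(303,366)); print('post',post,'pin',pin)
for n,p in [('post156',plane(s,*c2(330,105),156)),('pin83',plane(s,*c2(341,367),83))]: print(n,p.round(1))
C=[plane(s,*c2(*q),8) for q in [(252,95),(414,108),(391,439),(231,430)]]; print('foot',[c[:2].round(1).tolist() for c in C])
C4=[plane(d,*c4(*q),8) for q in [(231,398),(552,366),(594,490),(264,525)]]; print('foot side',[c[:2].round(1).tolist() for c in C4])
print('frame free top',plane(s,*c2(82,494),145).round(1),tri(c2(63,513),c4(96,110)))
# wedge
B1=[(125,102),(198,102),(198,172),(125,172)]
T=[plane(s,*c1(*q),50) for q in B1]; print('blk top',[c[:2].round(1).tolist() for c in T],np.mean(T,0).round(1))
B3=[(408,76),(461,72),(467,105),(414,109)]
T3=[plane(d,*c3(*q),50) for q in B3]; print('blk side',[c[:2].round(1).tolist() for c in T3],np.mean(T3,0).round(1))
print('blk tri',tri(c1(161.5,137),c3(437.5,90.5)))
print('tip top/side', plane(s,*c1(564,129),6).round(1), plane(d,*c3(494,366),6).round(1), tri(c1(564,129),c3(494,366)))
m=cv2.inRange(s['color'],(0,0,0),(0,0,0))
P=cloud(s); ok=s['range_z'].copy()
print('dish',plane(s,262,124,20).round(0),'jar',plane(s,196,113,60).round(0),'tray corner',plane(s,229,147,10).round(0))
E
```

```text
post (array([741.8, -91.9, 154.3]), np.float64(0.7)) pin (array([ 635.6, -101.7,   82.5]), np.float64(1.2))
post156 [741.7 -91.9 156. ]
pin83 [ 636.1 -101.8   83. ]
foot [[789.0, -66.0], [781.8, -148.2], [612.7, -133.4], [617.9, -53.0]]
foot side [[618.8, -53.9], [789.4, -67.4], [778.7, -148.8], [612.4, -135.6]]
frame free top [568.7  20.9 145. ] (array([561.9,  29.3, 143.3]), np.float64(3.0))
blk top [[467.3, 299.3], [467.0, 270.3], [439.1, 270.2], [439.4, 299.1]] [453.2 284.7  50. ]
blk side [[439.1, 299.9], [465.7, 297.7], [464.9, 270.5], [438.7, 272.7]] [452.1 285.2  50. ]
blk tri (array([452.6, 284.7,  50.3]), np.float64(1.2))
tip top/side [455.8 128.6   6. ] [454.2 128.8   6. ] (array([455. , 128.6,   6.1]), np.float64(1.6))
dish [697. 130.  20.] jar [716. 285.  60.] tray corner [642. 214.  10.]
```

The stand sits at (741.7,-91.9) with yaw ≈ -0.08. The pin prediction from that, (635.5,-102.4), agrees with the measured (635.8,-101.8, 82.5). The wedge block centre is (452.6,284.7) with its top at 50.3, its heading is ≈ -1.555, and its tip height of 6.1 agrees. The wedge's target heading is -1.651, so the tool yaw should be 1.491 with the camera facing away. I'll swing the frame first.

```bash
cat >> h.py <<'E'
S0=np.array([741.7,-91.9]); SY=-0.08
def st(x,y): 
    c,s_=np.cos(SY),np.sin(SY); return S0+np.array([c*x-s_*y,s_*x+c*y])
def inst(p):
    c,s_=np.cos(SY),np.sin(SY); e=np.array(p[:2])-S0; return np.array([c*e[0]+s_*e[1],-s_*e[0]+c*e[1]])
def go(x,y,z,yaw):
    from scipy.spatial.transform import Rotation as Ro
    o=ctrl.get_obs(); R=Ro.from_euler('xyz',o['eef_rot']).as_matrix()
    d=R.T@(np.array([x,y,z])-o['ee_pos']); R2=Ro.from_euler('xyz',[np.pi,0,yaw]).as_matrix()
    rv=Ro.from_matrix(R.T@R2).as_rotvec()
    print('tool cm',(d/10).round(2),'turn',rv.round(3),'t',round(o['t'],2),'pos',o['ee_pos'].round(1),'st',inst(o['ee_pos']).round(1),'F',o['force'].round(1))
E
python3 -c "
from h import *
p=st(-170,140);print(p);go(*p,222,1.491);go(*p,100,1.491)"
```

```text
[583.43176708  61.23773686]
tool cm [-5.166e+01 -3.468e+01  5.000e-02] turn [-1.000e-03  1.000e-03  1.262e+00] t 0.15 pos [236.8 578.  222. ] st [-556.8  627.4] F [ 0.1 -1.3 -0.1]
tool cm [-51.66 -34.67  12.25] turn [-1.000e-03  1.000e-03  1.262e+00] t 0.15 pos [236.8 578.  222. ] st [-556.8  627.4] F [ 0.1 -1.3 -0.1]
```

>>> servo_tool --pt "0 -51.66 -34.67 0 1.262" --pt "0 -51.66 -34.67 0 1.262" --pt "0 -51.66 -34.67 0 1.262" --pt "0 -51.66 -34.67 0 1.262" --pt "0 -51.66 -34.67 0 1.262" --pt "0 -51.66 -34.67 0 1.262" --pt "0 -51.66 -34.67 0 1.262" --pt "0 -51.66 -34.67 0 1.262"

```text
t: 0.95
ee_pos: [460.3, 244.2, 222.7]
eef_rot: [-3.141, 0.001, 1.547]
force: [0.3, -0.2, 0.6]
gripper_width: 27.2
```

```bash
python3 -c "
from h import *
p=st(-170,140);go(*p,222,1.491);go(*p,100,1.491)"
```

```text
tool cm [-18.    12.75   0.08] turn [-0.     0.001  0.056] t 0.95 pos [460.3 244.2 222.7] st [-307.3  312.6] F [ 0.3 -0.2  0.6]
tool cm [-17.99  12.75  12.28] turn [-0.     0.001  0.056] t 0.95 pos [460.3 244.2 222.7] st [-307.3  312.6] F [ 0.3 -0.2  0.6]
```

>>> servo_tool --pt "0 -18 12.75 0.1 0.056" --pt "0 -18 12.75 0.1 0.056" --pt "0 -18 12.75 0.1 0.056" --pt "0 -18 12.75 0.1 0.056" --pt "0 -18 12.75 0.1 0.056" --pt "0 -18 12.75 6 0.056" --pt "0 -18 12.75 12.3 0.056" --pt "0 -18 12.75 12.3 0.056"

```text
t: 1.75
ee_pos: [580.8, 60.7, 95.5]
eef_rot: [-3.136, 0.002, 1.491]
force: [0.5, 0.6, 0.1]
gripper_width: 0.6
```

```bash
python3 -c "
from h import *
snap('top','top1');go(*st(-170,60),100,1.491)"
```

```text
tool cm [-7.92  0.36 -0.63] turn [-0.008  0.003 -0.   ] t 1.8 pos [579.7  60.7  93.5] st [-173.7  139.2] F [-1.7 -0.  -1.3]
```

View pics/top1.png

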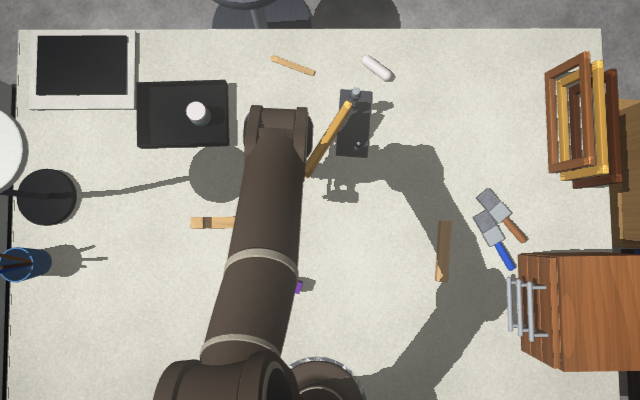

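The arm hangs on the opening side of the frame and the frame has not moved. Now I'll push gently.

>>> servo_tool --pt "0 -1.2 0.2 -0.6 0" --pt "0 -2.4 0.3 -0.6 0" --pt "0 -3.6 0.35 -0.6 0" --pt "0 -4.8 0.35 -0.6 0" --pt "0 -6 0.35 -0.6 0" --pt "0 -7 0.35 -0.6 0" --pt "0 -8 0.35 -0.6 0" --pt "0 -8 0.35 -0.6 0"

```text
t: 2.6
ee_pos: [576.7, -21.4, 99.9]
eef_rot: [-3.133, 0.004, 1.489]
force: [-1.0, 0.6, 0.0]
gripper_width: 0.3
```

```bash
python3 -c "
from h import *
go(*st(-170,25),100,1.491)"
```

```text
tool cm [-3.21  0.02  0.01] turn [-0.008  0.004 -0.002] t 2.6 pos [576.7 -21.4  99.9] st [-170.1   57.1] F [-1.   0.6  0. ]
```

>>> servo_tool --pt "0 -1 0 0 0" --pt "0 -2 0 0 0" --pt "0 -2.6 0 0 0" --pt "0 -3 0 0 0" --pt "0 -3.2 0 0 0" --pt "0 -3.2 0 0 0"

```text
t: 3.2
ee_pos: [574.1, -53.4, 100.0]
eef_rot: [-3.133, 0.004, 1.488]
force: [0.2, 0.8, 0.5]
gripper_width: 0.7
```

```bash
python3 -c "
from h import *
snap('side','side2');go(*st(-170,20),100,1.491)"
```

```text
tool cm [-0.53  0.01  0.  ] turn [-0.008  0.004 -0.002] t 3.25 pos [574.1 -53.1 100. ] st [-170.1   25.3] F [ 0.5 -0.4 -0.2]
```

View pics/side2.png

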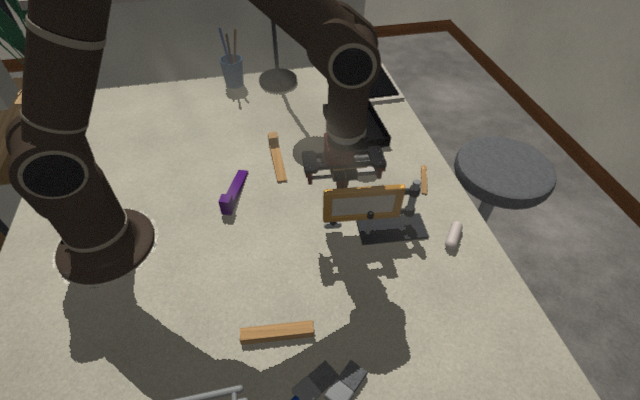

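The frame is near home, with its free end at about (325,205) just short of the stop pin at (370,215). I'll creep on until the force rises.

>>> servo_tool --pt "0 -0.2 0 0 0" --pt "0 -0.4 0 0 0" --pt "0 -0.5 0 0 0" --pt "0 -0.5 0 0 0"

```text
t: 3.65
ee_pos: [573.7, -58.3, 100.0]
eef_rot: [-3.133, 0.004, 1.489]
force: [0.6, -0.1, -0.3]
gripper_width: 0.3
```

>>> servo_tool --pt "0 -0.15 0 0 0" --pt "0 -0.3 0 0 0" --pt "0 -0.3 0 0 0"

```text
t: 3.95
ee_pos: [573.6, -59.8, 100.1]
eef_rot: [-3.133, 0.002, 1.49]
force: [0.5, 4.0, 1.0]
gripper_width: 0.3
```

>>> servo_tool --pt "0 -0.2 0 0 0" --pt "0 -0.2 0 0 0" --pt "0 -0.2 0 0 0"

```text
t: 4.25
ee_pos: [573.5, -59.8, 100.1]
eef_rot: [-3.133, 0.0, 1.491]
force: [-1.0, 7.0, 1.0]
gripper_width: 0.7
```

```bash
python3 -c "
from h import *
s=snap('top','top3');go(452.6,284.7,100,1.587)
print(inst(ctrl.get_obs()['ee_pos']))
P=cloud(s)
h=cv2.cvtColor(s['color'],cv2.COLOR_RGB2HSV); m=cv2.inRange(h,(8,85,70),(25,255,255)); m[:85]=0;m[185:]=0;m[:,:295]=0;m[:,420:]=0
cv2.imwrite('pics/m3.png',cv2.resize(s['color'][70:190,290:410,::-1],None,fx=5,fy=5,interpolation=0))"
```

```text
tool cm [ 33.38 -14.79   0.13] turn [-0.009 -0.    -0.096] t 4.3 pos [573.5 -59.8 100.1] st [-170.2   18.6] F [0.6 6.5 0.5]
[-170.20778637   18.57869818]
```

View pics/m3.png

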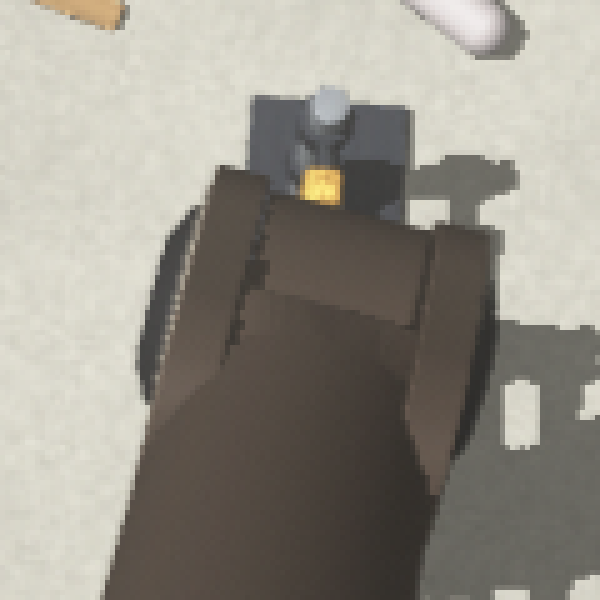

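At 7 N the tool stands still at stand y=18.6, which is the 9 mm frame half-thickness plus the 10 mm finger. The frame is therefore home on its stop. I'll back off and go to the wedge.

>>> servo_tool --pt "0 2 0 0 0" --pt "0 6 0 -1 0" --pt "4 10 -3 -2 -0.05" --pt "8.7 33.38 -14.79 -2 -0.096" --pt "8.7 33.38 -14.79 -2 -0.096" --pt "8.7 33.38 -14.79 -2 -0.096" --pt "8.7 33.38 -14.79 -2 -0.096" --pt "8.7 33.38 -14.79 -2 -0.096"

```text
t: 5.1
ee_pos: [457.1, 274.1, 121.5]
eef_rot: [-3.134, -0.0, 1.587]
force: [1.4, 0.3, -0.1]
gripper_width: 45.0
```

>>> servo_tool --pt "8.7 0 0 0 0" --pt "8.7 0 0 0 0"

```text
t: 5.3
ee_pos: [456.7, 275.0, 121.5]
eef_rot: [-3.134, -0.0, 1.59]
force: [0.1, -0.7, -0.7]
gripper_width: 61.0
```

```bash
python3 -c "
from h import *
s=snap('wrist','w4');go(452.6,284.7,14,1.587)
for p in [(452.6,284.7,50),(455,128.6,6)]: print(proj(s,p))
s=snap('side','s4');cv2.imwrite('pics/s4c.png',cv2.resize(s['color'][90:290,180:460,::-1],None,fx=2.8,fy=2.8,interpolation=0))"
```

```text
tool cm [ 1.15 -0.39 10.75] turn [-0.007  0.    -0.   ] t 5.35 pos [457.4 273.4 121.5] st [-312.5  341.4] F [-0.3 -0.2  0.5]
[313.46241666 197.81995371]
[314.69866159 340.27901195]
```

View pics/w4.png

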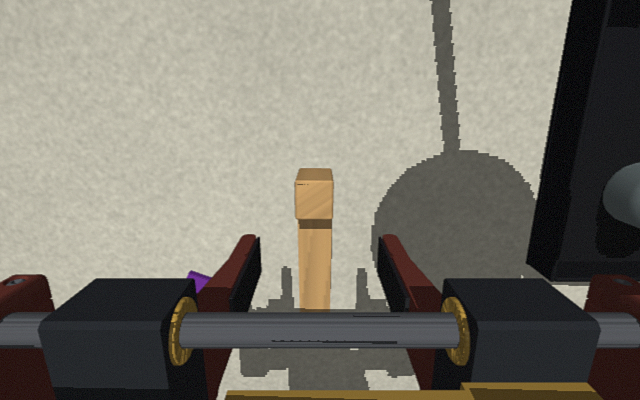

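View pics/s4c.png

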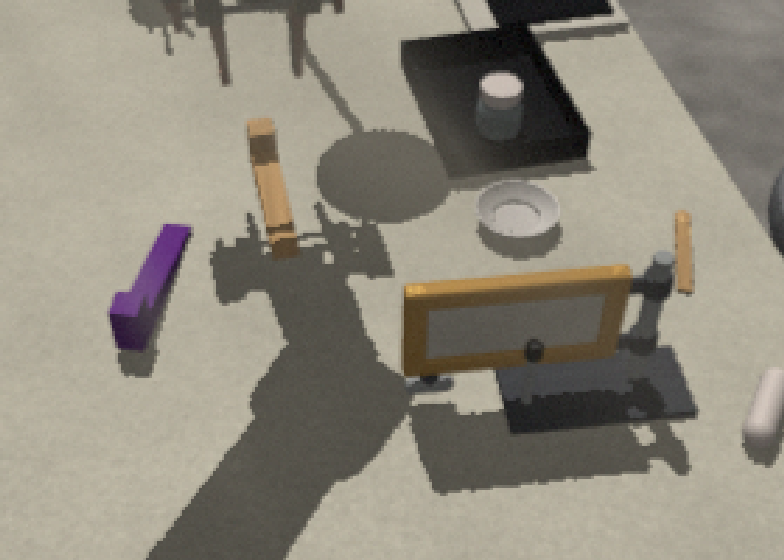

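The wrist view shows the block top at about (314,199) against a predicted (313.5,197.8). The side crop shows the frame home against the pin. Now I'll grasp.

>>> servo_tool --pt "7 1.15 -0.39 0 0" --pt "7 1.15 -0.39 4 0" --pt "7 1.15 -0.39 8 0" --pt "7 1.15 -0.39 10.8 0" --pt "7 1.15 -0.39 10.8 0" --pt "7 1.15 -0.39 10.8 0"

```text
t: 6.0
ee_pos: [453.6, 283.2, 13.8]
eef_rot: [-3.134, 0.001, 1.583]
force: [0.3, 0.2, 0.8]
gripper_width: 69.9
```

>>> servo_tool --pt "2 0 0 0 0" --pt "2 0 0 0 0" --pt "2 0 0 0 0" --pt "2 0 0 0 0" --pt "2 0 0 0 0" --pt "2 0 0 0 0" --pt "2 0 0 0 0" --squeeze 15

```text
t: 6.7
ee_pos: [453.5, 283.4, 14.0]
eef_rot: [-3.134, 0.001, 1.583]
force: [-0.5, -0.0, 3.2]
gripper_width: 27.7
```

```bash
python3 -c "
from h import *
p=st(-190,200);print(p);go(*p,24,1.491)"
```

```text
[568.2906146  122.64413311]
tool cm [-16.22  11.27  -1.07] turn [-0.008  0.001  0.092] t 6.7 pos [453.5 283.4  14. ] st [-317.3  351. ] F [-0.5 -0.   3.2]
```

>>> servo_tool --pt "2 0 0 -0.6 0" --pt "2 0 0 -1.2 0" --pt "2 -3 2 -1.2 0.02" --pt "2 -6.5 4.5 -1.2 0.05" --pt "2 -10 7 -1.2 0.07" --pt "2 -13 9 -1.2 0.092" --pt "2 -16.2 11.27 -1.2 0.092" --pt "2 -16.2 11.27 -1.2 0.092" --squeeze 25

```text
t: 7.5
ee_pos: [571.7, 116.2, 26.2]
eef_rot: [-3.138, 0.004, 1.484]
force: [-0.5, -0.3, -0.4]
gripper_width: 28.2
```

>>> servo_tool --pt "2 0 0 0 0" --pt "2 0 0 0 0"

```text
t: 7.7
ee_pos: [571.7, 116.2, 26.5]
eef_rot: [-3.138, 0.004, 1.483]
force: [0.6, 0.7, -1.7]
gripper_width: 27.8
```

```bash
python3 -c "
from h import *
p=st(-190,200);go(*p,14,1.491)
s=snap('side','s5');cv2.imwrite('pics/s5c.png',cv2.resize(s['color'][120:270,280:460,::-1],None,fx=4,fy=4,interpolation=0))
s=snap('top','t5');cv2.imwrite('pics/t5c.png',cv2.resize(s['color'][80:230,230:400,::-1],None,fx=4,fy=4,interpolation=0))"
```

```text
tool cm [ 0.62 -0.39  1.24] turn [-0.004  0.004 -0.008] t 7.7 pos [571.7 116.2  26.5] st [-186.1  193.9] F [ 0.6  0.7 -1.7]
```

View pics/s5c.png

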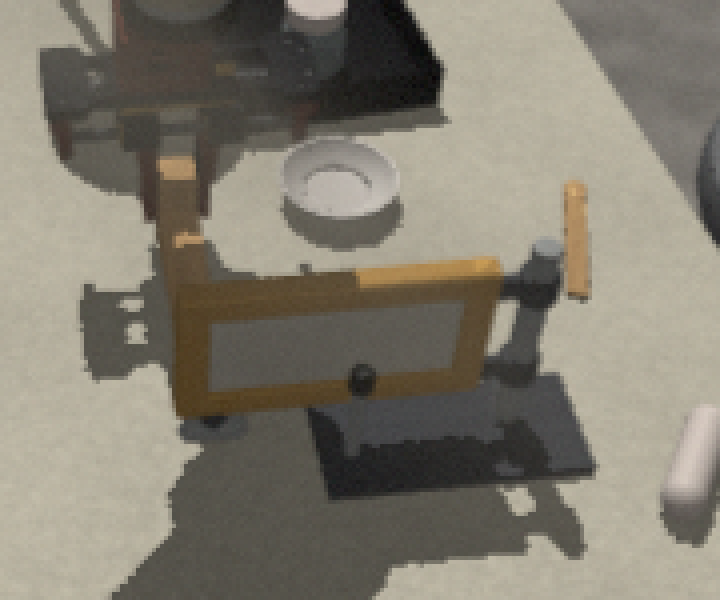

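View pics/t5c.png

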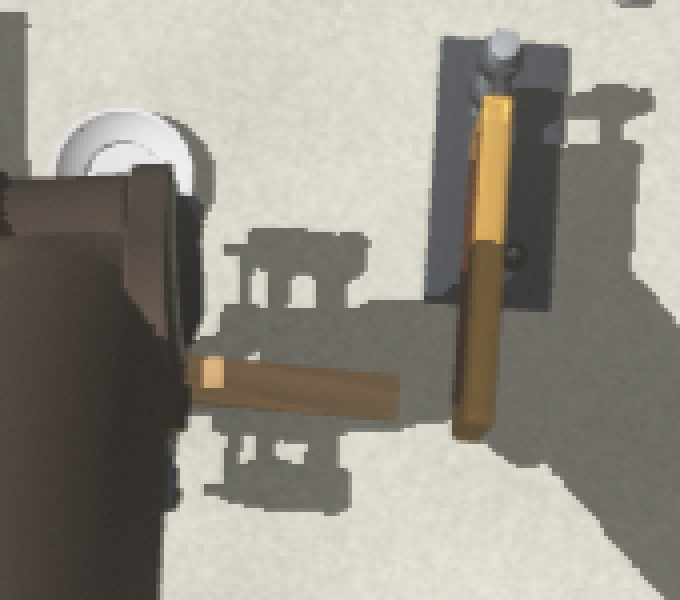

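The top crop shows the wedge with its tip edge at about (400,394) in the crop, short of the frame and aligned near its free end. I'll check the tip's position and the frame line.

```bash
python3 -c "
from h import *
s=dict(np.load('pics/t5.npz'))
c=lambda u,v:(230+(u-1.5)/4,80+(v-1.5)/4)
for a,b,z in [((400,376),(400,419),18),((212,365),(212,404),20+12)]:
  p=[plane(s,*c(*q),z) for q in (a,b)]; m=(p[0]+p[1])/2; print(m.round(1),inst(m).round(1))
# frame top edge far and near
for q in [(497,97),(476,418)]: print('frame top',inst(plane(s,*c(*q),145)).round(1))
go(*st(-190,193),14,1.491)
"
```

```text
[558.  -36.4  18. ] [-187.5   40.6]
[565.6  79.2  32. ] [-189.2  156.5]
frame top [-27.6   1.2]
frame top [-210.     1.3]
tool cm [-0.2  -0.32  1.23] turn [-0.004  0.004 -0.006] t 7.8 pos [571.1 117.5  26.3] st [-186.7  195.1] F [ 0.2  0.2 -0.9]
```

The tip is at stand (-187.5, 40.6) and the frame line is parallel to stand x, so the frame is home. I'll lower the wedge onto the table, then release and regrip so that it lies flat.

>>> servo_tool --pt "2 -0.1 -0.15 0.5 0" --pt "2 -0.1 -0.3 0.9 0" --pt "2 -0.1 -0.3 1.1 0" --pt "2 -0.1 -0.3 1.2 0" --pt "2 -0.1 -0.3 1.25 0" --pt "2 -0.1 -0.3 1.25 0"

```text
t: 8.4
ee_pos: [567.7, 117.0, 14.0]
eef_rot: [-3.137, 0.004, 1.486]
force: [-1.5, 0.0, 4.0]
gripper_width: 28.0
```

>>> servo_tool --pt "4.5 0 0 0 0" --pt "4.5 0 0 0 0" --pt "4.5 0 0 0 0" --pt "4.5 0 0 0 0" --pt "4.5 0 0 0 0"

```text
t: 8.9
ee_pos: [567.7, 116.9, 14.0]
eef_rot: [-3.137, 0.004, 1.485]
force: [-0.3, -0.0, -0.2]
gripper_width: 45.5
```

```bash
python3 -c "
from h import *
s=snap('top','t6');cv2.imwrite('pics/t6c.png',cv2.resize(s['color'][80:230,230:400,::-1],None,fx=4,fy=4,interpolation=0))
print(ctrl.get_obs()['force']);go(*st(-190,193),14,1.491)
s=snap('wrist','w6')"
```

```text
[-0.48835501 -0.1960172   0.33784341]
tool cm [-0.13  0.01  0.  ] turn [-0.005  0.004 -0.006] t 8.95 pos [567.8 116.9  14. ] st [-190.1  194.3] F [-0.5 -0.2  0.3]
```

View pics/t6c.png

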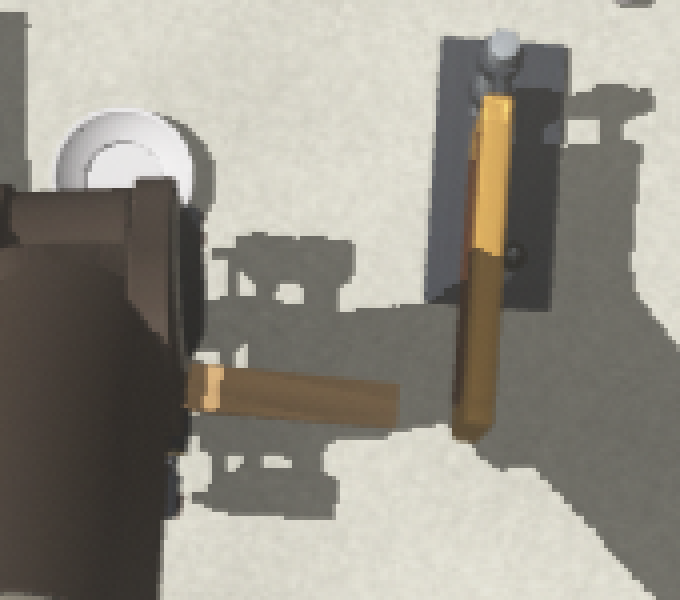

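View pics/w6.png

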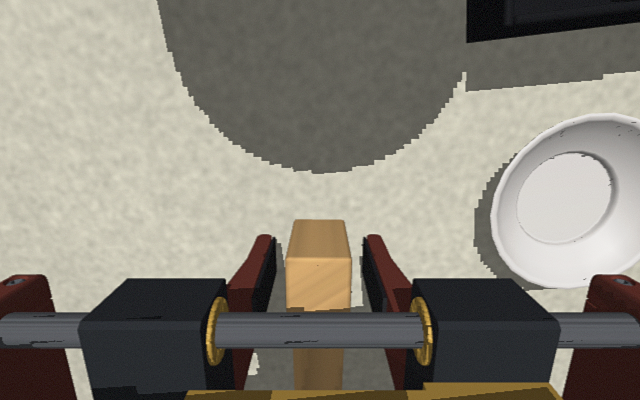

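The wedge lies flat between the open fingers with its tip short of the shoe. I'll regrip and slide it in. Earliest contact is after about 80 mm of travel, so I'll go 65 mm first.

>>> servo_tool --pt "2 0 0 0 0" --pt "2 0 0 0 0" --pt "2 0 0 0 0" --pt "2 0 0 0 0" --pt "2 0 0 0 0" --squeeze 35

```text
t: 9.5
ee_pos: [567.7, 116.9, 14.0]
eef_rot: [-3.137, 0.004, 1.486]
force: [-0.3, 0.2, -0.7]
gripper_width: 27.8
```

>>> servo_tool --pt "2 -1 0 0 0" --pt "2 -2.2 0 0 0" --pt "2 -3.4 0 0 0" --pt "2 -4.6 0 0 0" --pt "2 -5.6 0 0 0" --pt "2 -6.3 0 0 0" --pt "2 -6.5 0 0 0" --pt "2 -6.5 0 0 0"

```text
t: 10.3
ee_pos: [562.2, 51.9, 14.3]
eef_rot: [-3.137, 0.004, 1.485]
force: [-0.1, -0.7, -0.5]
gripper_width: 27.8
```

```bash
python3 -c "
from h import *
for i in range(1): print(ctrl.get_obs()['force'])
go(*st(-190,118),14,1.491)"
```

```text
[-0.1077626  -0.65554841 -0.48389571]
tool cm [-1.1   0.05  0.03] turn [-0.005  0.004 -0.006] t 10.3 pos [562.2  51.9  14.3] st [-190.4  129. ] F [-0.1 -0.7 -0.5]
```

>>> servo_tool --pt "2 -0.3 0 0.03 0" --pt "2 -0.6 0 0.03 0" --pt "2 -0.9 0 0.03 0" --pt "2 -0.9 0 0.03 0"

```text
t: 10.7
ee_pos: [561.4, 42.4, 14.0]
eef_rot: [-3.137, 0.004, 1.485]
force: [-0.0, -0.6, -0.6]
gripper_width: 27.8
```

>>> servo_tool --pt "2 -0.2 0 0 0" --pt "2 -0.4 0 0 0" --pt "2 -0.4 0 0 0" --pt "2 -0.4 0 0 0"

```text
t: 11.1
ee_pos: [561.0, 38.2, 14.0]
eef_rot: [-3.137, 0.004, 1.484]
force: [-0.1, -0.3, -0.5]
gripper_width: 28.2
```

>>> servo_tool --pt "2 -0.2 0 0 0" --pt "2 -0.4 0 0 0" --pt "2 -0.4 0 0 0" --pt "2 -0.4 0 0 0"

```text
t: 11.5
ee_pos: [560.6, 33.9, 14.0]
eef_rot: [-3.137, 0.004, 1.484]
force: [-0.7, -0.3, -1.0]
gripper_width: 27.8
```

>>> servo_tool --pt "2 -0.2 0 0 0" --pt "2 -0.4 0 0 0" --pt "2 -0.4 0 0 0" --pt "2 -0.4 0 0 0"

```text
t: 11.9
ee_pos: [560.2, 29.7, 14.0]
eef_rot: [-3.136, 0.004, 1.484]
force: [-0.9, 0.1, -0.6]
gripper_width: 27.5
```

>>> servo_tool --pt "2 -0.15 0 0 0" --pt "2 -0.3 0 0 0" --pt "2 -0.3 0 0 0"

```text
t: 12.2
ee_pos: [559.9, 26.4, 14.0]
eef_rot: [-3.136, 0.005, 1.483]
force: [-0.6, 0.1, -0.8]
gripper_width: 27.9
```

>>> servo_tool --pt "2 -0.15 0 0 0" --pt "2 -0.3 0 0 0" --pt "2 -0.3 0 0 0"

```text
t: 12.5
ee_pos: [559.6, 23.5, 14.0]
eef_rot: [-3.136, 0.004, 1.483]
force: [0.6, 0.5, -0.6]
gripper_width: 27.7
```

>>> servo_tool --pt "2 -0.15 0 0 0" --pt "2 -0.3 0 0 0" --pt "2 -0.3 0 0 0"

```text
t: 12.8
ee_pos: [559.5, 21.5, 14.1]
eef_rot: [-3.137, 0.003, 1.484]
force: [-0.0, 4.5, -0.4]
gripper_width: 28.2
```

Contact is felt near y≈23 at the tool. I'll continue in small taps.

>>> servo_tool --pt "2 -0.2 0 0 0" --pt "2 -0.2 0 0 0" --pt "2 -0.2 0 0 0"

```text
t: 13.1
ee_pos: [559.4, 21.1, 14.2]
eef_rot: [-3.136, 0.002, 1.485]
force: [-0.3, 7.5, -0.6]
gripper_width: 27.8
```

>>> servo_tool --pt "2 -0.2 0 0 0" --pt "2 -0.2 0 0 0" --pt "2 -0.2 0 0 0"

```text
t: 13.4
ee_pos: [559.3, 21.1, 14.4]
eef_rot: [-3.136, -0.0, 1.487]
force: [0.3, 8.6, 0.4]
gripper_width: 27.7
```

>>> servo_tool --pt "2 -0.3 0 0.03 0" --pt "2 -0.35 0 0.03 0" --pt "2 -0.35 0 0.03 0"

```text
t: 13.7
ee_pos: [559.1, 20.6, 14.4]
eef_rot: [-3.136, -0.003, 1.489]
force: [-0.8, 10.8, 2.0]
gripper_width: 27.8
```

```bash
python3 -c "
from h import *
s=snap('side','s7');cv2.imwrite('pics/s7c.png',cv2.resize(s['color'][120:270,280:460,::-1],None,fx=4,fy=4,interpolation=0))
go(*st(-190,100),14,1.491)
s=snap('top','t7');cv2.imwrite('pics/t7c.png',cv2.resize(s['color'][80:230,230:400,::-1],None,fx=4,fy=4,interpolation=0))"
```

```text
tool cm [0.24 0.1  0.04] turn [-0.005 -0.003 -0.002] t 13.75 pos [559.1  20.6  14.4] st [-191.    97.6] F [-1.2 10.4  2.7]
```

View pics/s7c.png

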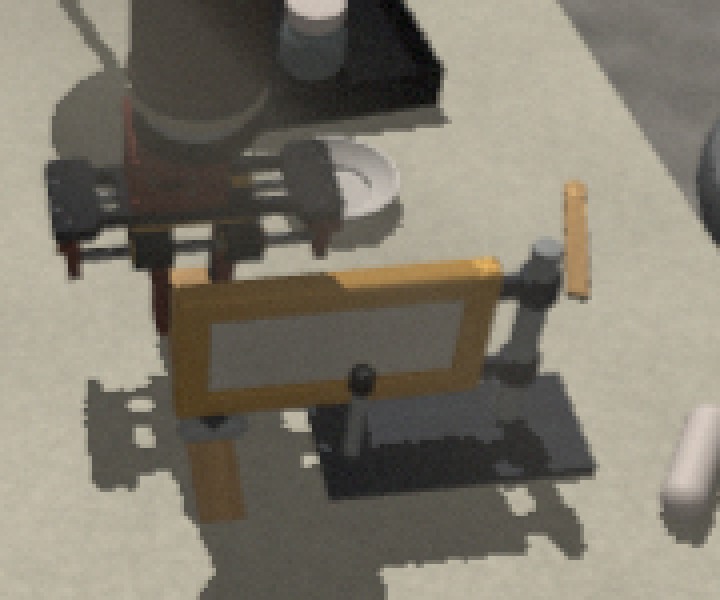

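View pics/t7c.png

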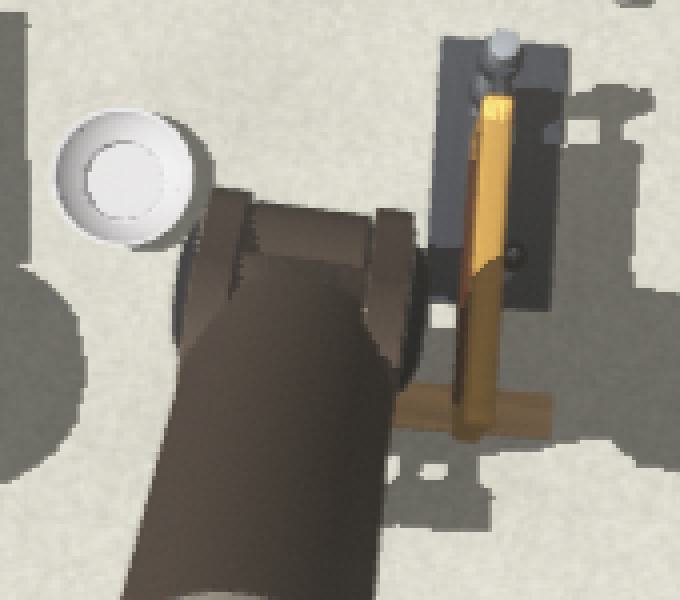

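The tip shows through on the far side at top-crop (552,417), and the frame is still home. The push of about 10.5 N means a load of 6 to 9.5 N, so I'll add a little more.

>>> servo_tool --pt "2 -0.4 0 0 0" --pt "2 -0.45 0 0 0" --pt "2 -0.45 0 0 0"

```text
t: 14.1
ee_pos: [558.8, 20.0, 14.7]
eef_rot: [-3.136, -0.007, 1.492]
force: [-1.2, 13.4, 3.9]
gripper_width: 27.4
```

>>> servo_tool --pt "2 -0.45 0 0 0" --pt "2 -0.45 0 0 0" --pt "2 -0.45 0 0 0"

```text
t: 14.4
ee_pos: [558.6, 19.8, 15.0]
eef_rot: [-3.135, -0.012, 1.495]
force: [-1.3, 13.8, 2.1]
gripper_width: 28.1
```

>>> servo_tool --pt "2 -0.05 0 0.05 0" --pt "2 -0.05 0 0.05 0"

```text
t: 14.6
ee_pos: [558.4, 20.1, 14.6]
eef_rot: [-3.135, -0.012, 1.495]
force: [-0.3, 6.8, 1.2]
gripper_width: 28.3
```

>>> servo_tool --pt "4.5 0 0 0 0" --pt "4.5 0 0 0 0" --pt "4.5 0 0 0 0" --pt "4.5 0 0 0 0" --pt "4.5 0 0 0 0"

```text
t: 15.1
ee_pos: [558.5, 19.7, 14.6]
eef_rot: [-3.135, -0.012, 1.495]
force: [0.1, -0.5, 0.3]
gripper_width: 44.8
```

```bash
python3 -c "
from h import *
s=snap('side','s8');cv2.imwrite('pics/s8c.png',cv2.resize(s['color'][120:270,280:460,::-1],None,fx=4,fy=4,interpolation=0))
go(*st(-190,97),14,1.491)
s=snap('top','t8');cv2.imwrite('pics/t8c.png',cv2.resize(s['color'][80:230,230:400,::-1],None,fx=4,fy=4,interpolation=0))
a=dict(np.load('pics/t7.npz'));b=s
c=lambda u,v:(230+(u-1.5)/4,80+(v-1.5)/4)
for n,i in (('7',a),('8',b)): 
  g=i['color'][178:190,360:376].astype(int).sum(2); print(n); print(g.mean(0).round(0))
"
```

```text
tool cm [0.02 0.16 0.06] turn [-0.006 -0.012  0.004] t 15.15 pos [558.5  19.8  14.6] st [-191.6   96.7] F [-0.1 -0.3 -0.2]
7
[267. 267. 267. 268. 269. 270. 270. 280. 309. 320. 317. 318. 320. 321.
 320. 320.]
8
[267. 267. 268. 266. 267. 269. 270. 276. 300. 318. 316. 318. 321. 321.
 320. 321.]
```

View pics/t8c.png

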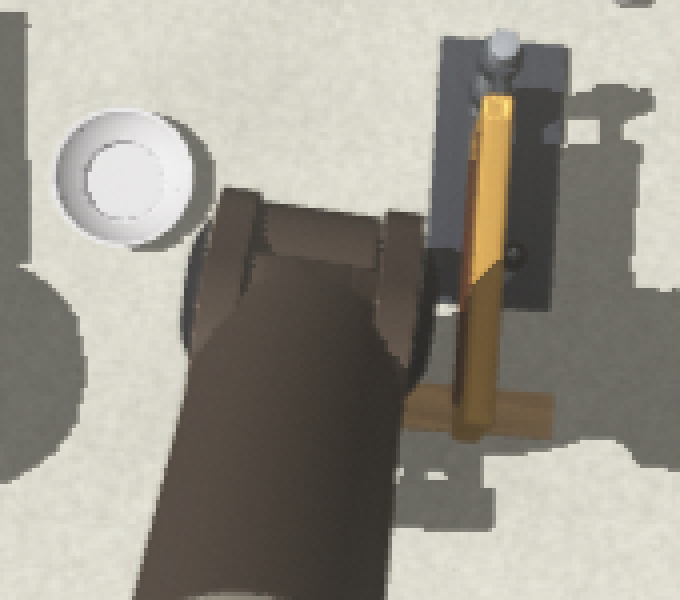

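The wedge advanced only about 3.4 mm after contact (≈5 N by travel), while the push readings were partly spoiled by the gripper tilting and rising. It now lies free. For cleaner taps I'll push the block's back face with shut fingers.

>>> servo_tool --pt "6 0 0 0 0" --pt "6 0 0 -3 0" --pt "6 0 0 -6 0" --pt "6 3 0 -7 0" --pt "0 6 0 -7 0" --pt "0 6 0 -7 0" --pt "0 6 0 -7 0" --pt "0 6 0 -7 0"

```text
t: 16.0
ee_pos: [563.1, 77.7, 85.1]
eef_rot: [-3.135, -0.011, 1.494]
force: [1.1, -0.1, -0.0]
gripper_width: 31.6
```

```bash
python3 -c "
from h import *
go(*st(-190,134),10,1.491)
o=ctrl.get_obs();print(o['gripper_width'],o['eef_rot'])
s=snap('wrist','w9');s=snap('top','t9');cv2.imwrite('pics/t9c.png',cv2.resize(s['color'][80:230,230:400,::-1],None,fx=4,fy=4,interpolation=0))
"
```

```text
tool cm [-2.16  0.2   7.48] turn [-0.007 -0.011  0.003] t 16.0 pos [563.1  77.7  85.1] st [-191.6  154.8] F [ 1.1 -0.1 -0. ]
31.575734840141838 [-3.13488454 -0.01137677  1.49410153]
```

View pics/w9.png

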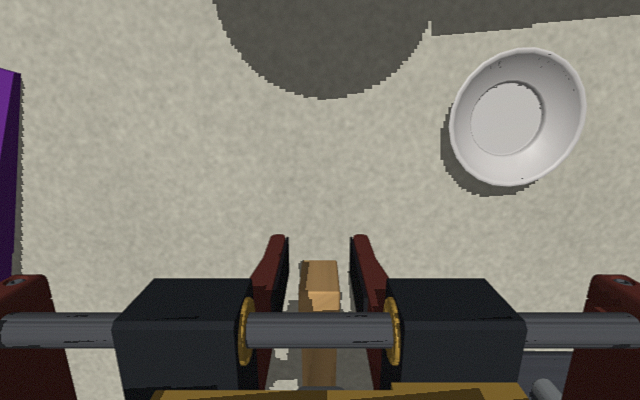

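View pics/t9c.png

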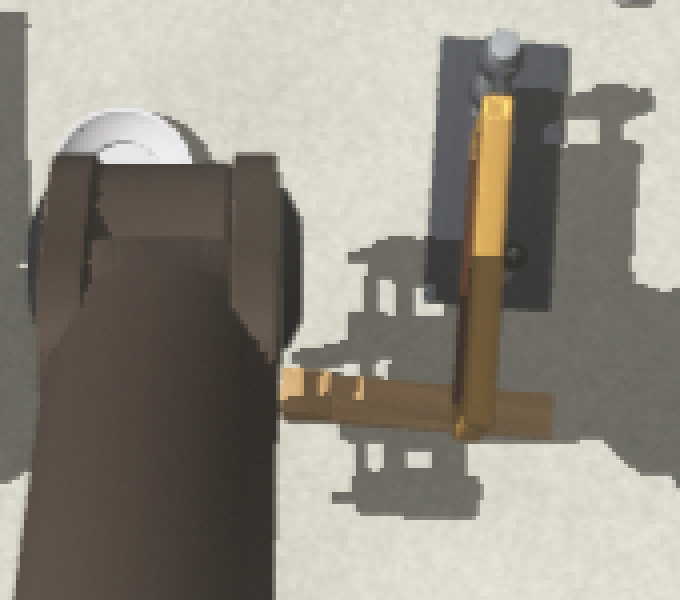

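The wedge stays flat and jammed after release, with its tip at crop (553,416). The fingers are still closing behind it. I'll go down behind the block.

>>> servo_tool --pt "0 -1 0.2 0 0" --pt "0 -1 0.2 0 0" --pt "0 -1 0.2 2 0" --pt "0 -1 0.2 5 0" --pt "0 -1 0.2 7.3 0" --pt "0 -1 0.2 7.3 0" --pt "0 -1 0.2 7.3 0"

```text
t: 16.8
ee_pos: [564.0, 67.5, 12.1]
eef_rot: [-3.134, -0.011, 1.492]
force: [-0.5, -0.2, 0.0]
gripper_width: 0.2
```

>>> servo_tool --pt "0 -0.6 0 0 0" --pt "0 -1.2 0 0 0" --pt "0 -1.2 0 0 0"

```text
t: 17.1
ee_pos: [563.6, 54.0, 13.1]
eef_rot: [-3.136, -0.011, 1.491]
force: [-0.5, 0.2, 0.4]
gripper_width: 0.5
```

```bash
python3 -c "
from h import *
go(*st(-190,123),12,1.491)"
```

```text
tool cm [-0.82 -0.08  0.1 ] turn [-0.006 -0.011 -0.   ] t 17.1 pos [563.6  54.   13.1] st [-189.1  131.2] F [-0.5  0.2  0.4]
```

>>> servo_tool --pt "0 -0.3 -0.05 0.1 0" --pt "0 -0.6 -0.05 0.1 0" --pt "0 -0.6 -0.05 0.1 0"

```text
t: 17.4
ee_pos: [562.7, 47.5, 12.2]
eef_rot: [-3.136, -0.011, 1.49]
force: [0.6, -0.2, -0.2]
gripper_width: 0.5
```

>>> servo_tool --pt "0 -0.2 0 0 0" --pt "0 -0.2 0 0 0"

```text
t: 17.6
ee_pos: [562.7, 46.5, 12.2]
eef_rot: [-3.136, -0.012, 1.491]
force: [0.3, 2.8, -0.2]
gripper_width: 0.7
```

>>> servo_tool --pt "0 -0.2 0 0 0" --pt "0 -0.2 0 0 0"

```text
t: 17.8
ee_pos: [562.6, 46.6, 12.2]
eef_rot: [-3.136, -0.014, 1.492]
force: [-0.1, 6.1, 0.3]
gripper_width: 0.9
```

>>> servo_tool --pt "0 -0.3 0 0 0" --pt "0 -0.3 0 0 0" --pt "0 -0.3 0 0 0"

```text
t: 18.1
ee_pos: [562.7, 46.4, 12.3]
eef_rot: [-3.136, -0.016, 1.495]
force: [0.8, 8.5, 0.4]
gripper_width: 0.1
```

>>> servo_tool --pt "0 -0.35 0 0 0" --pt "0 -0.35 0 0 0" --pt "0 -0.35 0 0 0"

```text
t: 18.4
ee_pos: [562.7, 46.2, 12.3]
eef_rot: [-3.137, -0.02, 1.497]
force: [-0.6, 9.0, 0.6]
gripper_width: 0.5
```

Breakaway is at about 9 N of push, so the load is roughly 5 to 7.5 N, in keeping with ≈5 N from travel. I'll go on to about 15 N of push and about 3 mm more travel.

>>> servo_tool --pt "0 -0.45 0 0 0" --pt "0 -0.45 0 0 0" --pt "0 -0.45 0 0 0"

```text
t: 18.7
ee_pos: [562.6, 45.3, 12.4]
eef_rot: [-3.137, -0.023, 1.5]
force: [1.0, 10.2, -0.7]
gripper_width: 0.4
```

>>> servo_tool --pt "0 -0.45 0 0 0" --pt "0 -0.45 0 0 0" --pt "0 -0.45 0 0 0"

```text
t: 19.0
ee_pos: [562.5, 45.0, 12.4]
eef_rot: [-3.137, -0.027, 1.503]
force: [1.6, 11.3, 0.1]
gripper_width: 0.5
```

>>> servo_tool --pt "0 -0.5 0 0 0" --pt "0 -0.5 0 0 0" --pt "0 -0.5 0 0 0"

```text
t: 19.3
ee_pos: [562.5, 44.7, 12.5]
eef_rot: [-3.137, -0.031, 1.507]
force: [0.7, 12.9, 0.3]
gripper_width: 0.5
```

>>> servo_tool --pt "0 -0.5 0 0 0" --pt "0 -0.5 0 0 0" --pt "0 -0.5 0 0 0"

```text
t: 19.6
ee_pos: [562.4, 44.5, 12.5]
eef_rot: [-3.137, -0.036, 1.51]
force: [1.7, 13.0, 0.8]
gripper_width: 0.5
```

>>> servo_tool --pt "0 -0.6 0 0 0" --pt "0 -0.6 0 0 0" --pt "0 -0.6 0 0 0"

```text
t: 19.9
ee_pos: [562.4, 43.9, 12.6]
eef_rot: [-3.137, -0.041, 1.514]
force: [0.3, 14.2, 0.3]
gripper_width: 0.5
```

>>> servo_tool --pt "0 -0.55 0 0 0" --pt "0 -0.55 0 0 0"

```text
t: 20.1
ee_pos: [562.3, 43.9, 12.7]
eef_rot: [-3.137, -0.046, 1.518]
force: [0.1, 15.3, 0.4]
gripper_width: 0.4
```

The push is about 15 N and travel about 6 to 6.5 mm, giving a load of ≈ 9 to 10 N. I'll withdraw and check.

>>> servo_tool --pt "0 1 0 0 0" --pt "0 3 0 0 0" --pt "0 5 0 -1 0" --pt "0 7 0 -6 0" --pt "0 9 0 -11 0" --pt "0 14 0 -15 0" --pt "0 18 0 -15 0" --pt "0 22 0 -15 0"

```text
t: 20.9
ee_pos: [575.5, 257.9, 175.8]
eef_rot: [-3.141, -0.048, 1.517]
force: [1.1, 1.9, 0.2]
gripper_width: 0.2
```

>>> servo_tool --pt "0 5 -5 0 0" --pt "0 10 -10 0 0" --pt "0 10 -15 0 0" --pt "0 10 -15 0 0"

```text
t: 21.3
ee_pos: [427.8, 367.5, 180.3]
eef_rot: [-3.14, -0.048, 1.52]
force: [0.5, 0.6, 0.0]
gripper_width: 0.7
```

```bash
python3 -c "
from h import *
s=snap('side','s10');cv2.imwrite('pics/s10c.png',cv2.resize(s['color'][120:270,280:460,::-1],None,fx=4,fy=4,interpolation=0))
s=snap('top','t10');cv2.imwrite('pics/t10c.png',cv2.resize(s['color'][80:230,230:400,::-1],None,fx=4,fy=4,interpolation=0))
g=s['color'][178:190,360:376].astype(int).sum(2); print(g.mean(0).round(0)); print(ctrl.get_obs()['ee_pos'],ctrl.get_obs()['t'])
"
```

```text
[267. 265. 265. 264. 266. 265. 265. 267. 269. 278. 303. 308. 310. 310.
 310. 311.]
[426.04366703 368.61145201 180.56265872] 21.4
```

View pics/s10c.png

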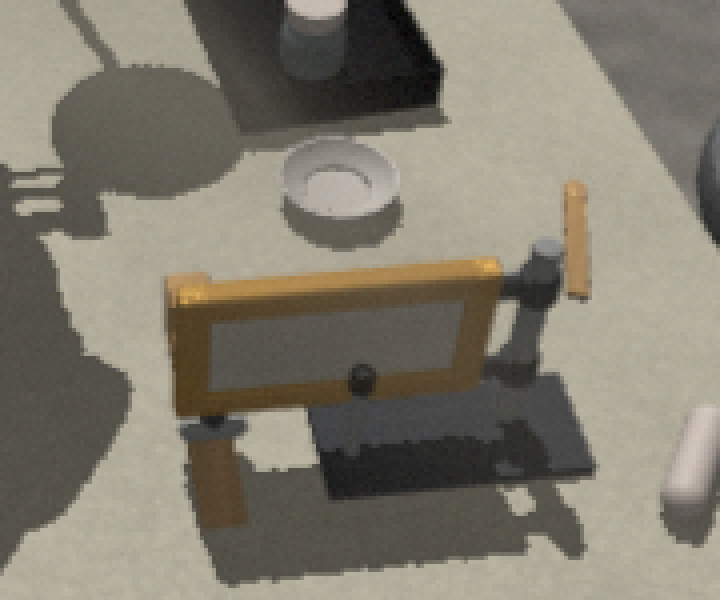

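View pics/t10c.png

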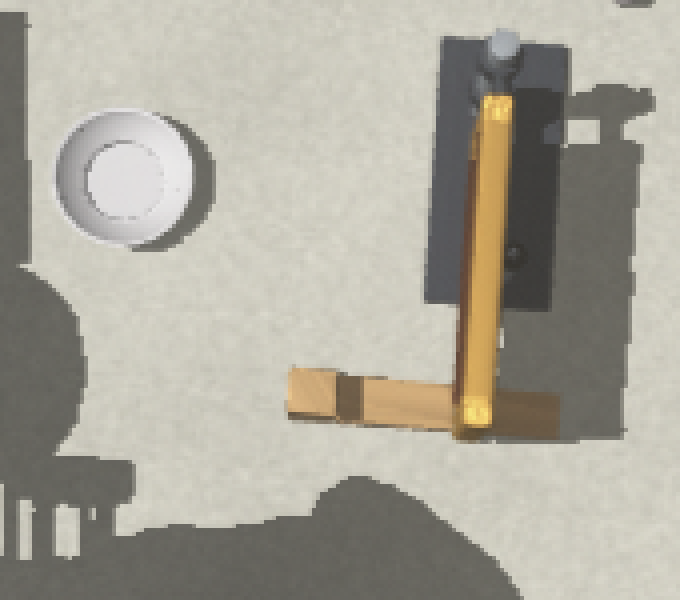

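The wedge stands free, with its block at crop (312,393) on the opening side, its tip through at (559,416), and the frame on the pin. I'll do a last geometric check.

```bash
python3 - <<'E'
from h import *
s=dict(np.load('pics/t10.npz')); s0=dict(np.load('pics/top0.npz'))
c=lambda u,v:(230+(u-1.5)/4,80+(v-1.5)/4)
b=np.mean([plane(s,*c(*q),50) for q in [(289,367),(337,371),(336,417),(287,418)]],0); t=np.mean([plane(s,*c(*q),6) for q in [(560,395),(559,438)]],0)
bi,ti=inst(b),inst(t); print('block',bi.round(1),'tip',ti.round(1),'len',np.hypot(*(bi-ti)).round(1),'ang',np.arctan2(*(bi-ti)).round(3))
f=[inst(plane(s,*c(*q),145)) for q in [(497,105),(477,412)]]; print('frame',np.round(f,1),'opening',np.arctan2(f[1][1]-f[0][1],-(f[1][0]-f[0][0])).round(3))
for n,(x0,y0,x1,y1) in {'dish':(235,95,290,150),'jar':(180,95,215,130)}.items():
    print(n,np.abs(s['color'][y0:y1,x0:x1].astype(int)-s0['color'][y0:y1,x0:x1]).mean().round(1))
h=lambda i:cv2.moments(cv2.inRange(cv2.cvtColor(i['color'],cv2.COLOR_RGB2HSV),(8,85,50),(25,255,255))[205:295,425:470])
for i in (s0,s): m=h(i); print('spacer',round(m['m10']/m['m00'],1),round(m['m01']/m['m00'],1))
E
```

```text
block [-192.2   94.7] tip [-191.1  -60.3] len 154.9 ang -0.007
frame [[ -32.1    0.9]
 [-206.6    1. ]] opening 0.0
dish 13.8
jar 7.3
spacer 17.9 46.0
spacer 17.9 46.1
```

```bash
python3 -c "
from h import *
print(ctrl.close_job())"
```

```text
the job is handed in; nothing more can be done
None
```

I swung the frame home against its stop pin and jammed the wedge under the shoe from the opening side, then let go and handed the job in at about 21.4 s. No verdict was reported.

**Frame:** pushing it home took about 7 N, at which point the tool stopped moving. The last top view puts the opening at about 0.00 rad.

**Wedge:** I slid it in by its grip block, flat and thin end first. The last few millimetres were pushed on the back of the block with shut fingers, because the gripped push tilted and lifted the tool.
- The block centre is at stand y +95 mm and the tip at −60 mm, so the tip is through to the far side.
- It is square to the frame within 0.01 rad and looks flat in the pictures. I did not measure its tilt.

**Load on the shoe:** this could only be estimated, and the estimates do not quite agree.

| Source | Estimated load |
|---|---|
| Final push of about 15 N | 9–14 N |
| Travel after contact, by tool position (about 6.3 mm) | about 9 N |
| Travel after contact, by the pictures (about 7.3 mm) | about 10 N |

The highest push, about 15 N, would mean at most 14 N on the shoe if your friction range holds, under the 25 N limit.

**Left alone:** the spacer's image position moved by only 0.1 pixel. The dish and jar are where they were by eye. A plain picture comparison gave some difference at both, which I put down to the arm's shadows. The robot stood well clear when I handed in.

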